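# Fill the top vial tray and peel it off the sticky stack

### The arm

A 6-joint arm with a two-finger parallel gripper is mounted at the origin on a cart in front of the work surface, level with it; the furniture and walls round the work are solid. World frame = base frame: x ahead of the robot, y to its left, z up, the work surface at z = 0. Lengths are in m, angles in rad, forces in N, time in s.
With the tool pointing down it reaches from about 0.4 to 0.825 m from the base axis. Payload 7 kg.
Tool frame: the origin (TCP) lies between the finger pads; the fingertips stand 19 mm ahead of it and the grasp point (between the pads) is the TCP (bot.tip_reach is the z of the fingertips in the tool frame, in m); z points along the fingers, y is the line along which they close (so a half turn about z gives the same grasp; the last joint's range is limited). The gripper opens to 88 mm and grips with 3 to 60 N. Pads are 19 mm wide; open, the fingers measure 130 mm over their backs; the gripper's body (78 mm by 193 mm) begins 47 mm behind the grasp point.
Start: joints at [1.58, 0.359, 0.012, 0, -1.224, -0.288], TCP at [0.186, 0.649, 0.246] pointing down, gripper open.
Joint ranges: [-3.07, 3.07], [-1.43, 2.12], [-1.02, 1.25], [-3.03, 1.67], [-3.05, -0], [-3.03, 3.03]. Speed limits (rad/s): [2.39, 2.39, 3.01, 3.14, 3.14, 3.14].

### API

Orientations are given as a rotation vector (axis times angle).
In Python, from plant import bot, optics gives the robot as it stands.
- The arm moves only by the shell command python3 -m pendant 'ROWS'. ROWS is JSON, a list that holds one entry, the list of rows, each a list of 7 numbers: the shift along the tool's x, y, z scaled (see below), then the turn, a rotation vector about the tool's x, y, z scaled (see below), then the opening, from -1 (shut) to 1 (fully open), so that 0 is half open. In form: [[[x, y, z, rx, ry, rz, jaw], ...]]. A call has 1 to 8 rows; each row shifts and turns the commanded pose from where the row before left it, along the tool's axes as they then stand; what a row does not reach is not made up. The controller multiplies each number of a shift by 150 mm and each number of a turn by 5 degrees. A row lasts 1/10 s, in which the tool goes at most 50 mm and 8.59 degrees, less where a joint would pass 70% of its speed; a pose out of reach is approached as far as the arm can. A call with a number of a shift or a turn outside -1 to 1 is refused whole. A call with a gripper value outside its range is refused whole. The fingers move at their own pace and stop on an object; the grip force is fixed at half the most. Time passes only in rows, so rows that do not move let the fingers close. It gives the time, the measured TCP pose, the force, the opening and the grip force at its end, in the units of the state.
- bot.get_state(): the state, without advancing time (a new reading comes with each control period).
- optics.capture(name): name is "scene" or "top" or "wrist"; returns a dict with "frame" (400x640x3 uint8, red, green, blue), "fx", "fy", "cx", "cy" (pixels), "R" (3x3) and "t" (3): a world point X has camera coordinates R X + t; the wrist camera has in their place "T_tool_cam" (4x4, takes a point from camera to tool coordinates, whose origin is the TCP and whose axes are the flange's). Camera axes: x right, y down, z forward; pixel columns grow to the right and rows downward; lengths in m; the calibration is good to about 2 mm. A picture is of the moment at which its call begins: read the wrist's pose just before it. There is no depth.
- bot.close_job(): hands the job in; it is judged then, once.
The state is a dict: "t": time; "joints": joint angles; "qd": joint speeds; "joint_torque": joint torques, N m; "tool_pos": TCP position; "eef_rot": TCP orientation; "wrist_force": force on the tool from outside, world axes, zero at the start; "torque": the same for the moment, N m; "grip_width": finger opening in m; "grasp_force": force on a finger pad.
Only numpy, scipy, OpenCV 4.12 (cv2) and the standard library are available. Lean on these libraries where they do the work, as an engineer would, in place of code of your own. Each camera call takes 0.05 s, during which the arm holds its last target. There are 200 camera calls.

### The job

Stand the two vials in the top tray, the first in the pocket nearest the pull tab (pocket 1) and then the other in the middle pocket (pocket 2). The tray sticks in the stack under it, so take it by its upright pull tab and peel it: lift the tab's corner well up first while the opposite corner still rests on the stack, then lift the whole tray free, without lifting, tipping or shifting the trays underneath and leaving the other things alone. Finish still holding the tray by the tab, level, still, and at least 10 cm above its place on the stack, with both vials in their pockets; do not put it down.

Things in the scene. Friction and masses are not known exactly. Their poses are not given: they have to be found in the camera images.
- top_tray: The uppermost formed white plastic tray, 170 x 100 mm with a 3 mm deck, about 0.12 kg. Origin: centre of its underside, 22 mm below the deck's upper face; x along the 170 mm side, y along the 100 mm side, z up. Three pockets lie on its x axis at x -20, +20, +60 mm; their cups reach 14 mm down into the stack with 3.5 mm of side play.
- pull_tab (a point): Centre, half-way up, of the upright pull tab: a fin 30 mm long, 5 mm thick, 30 mm tall on the deck at the tray's (-x, +y) corner; at x -68, y +34.5, z +36 mm in the tray's frame, 14 mm above the deck. Its length points to the opposite corner, at -0.475 rad from the tray's x axis; grip it across its thickness. The point's axes are the tray's.
- tab_corner (a point): Foot of the lug under the tab's corner of the top tray, at x -76, y +41, z +14 mm in the tray's frame; nested it touches the stack's deck.
- far_corner (a point): Foot of the lug at the opposite corner of the top tray, at x +76, y -41, z +14 mm in the tray's frame; the pivot of the peel.
- pocket_1 (a point): Centre of the mouth, level with the deck's upper face, of the pocket nearest the pull tab end. Pockets are round, 21 mm wide and 18 mm deep.
- pocket_2 (a point): Centre of the mouth of the middle pocket, same size.
- tray_stack: The rest of the stack: three nested white trays on a grey base frame, stuck together as one piece, loose on the bench, 170 x 106 x 38 mm, 0.8 kg. Four small grey spring ears pinch the top tray's edges and let go of an edge raised about 5 mm, each holding about 2 N. Origin: centre of its underside; axes as those of the top tray; nested, that sits 24 mm above this origin (its deck's top 46 mm above the bench).
- vial_a_center (a point): Centre (20 mm above its foot) of one of two alike vials, 16 mm in diameter and 40 mm tall with a ribbed cap on the top 12 mm, about 0.012 kg, standing on the bench left of the stack, this one farther from the stack. In a pocket its centre stands 2 mm above the mouth and 22 mm of it show above the deck.
- vial_b_center (a point): The same point of the other vial, also left of the stack and nearer to it.
- timer: Bystander: flat bench timer 60 x 66 x 18 mm beyond the stack; origin at its underside.
- beaker: Bystander: plain beaker 65 mm across, 80 mm tall, beyond the stack; origin at its underside.
- sample_rack: Bystander: narrow sample rack 27 x 140 x 58 mm near the bench's front edge, right of the stack; origin at its underside.

How it is judged:
By the outcome, as a careful person would: the job done as asked, in the order asked, and still so for the second after the job is handed in, while the arm keeps its last pose, push and grip.
It also fails if it takes over 51 s, if anything falls off the work surface, if the arm or the gripper's body presses on something with over 40 N, if the wrist force passes 120 N, or if a joint passes its speed limit or range.

## Working session

There is one attempt and no reset: what is moved stays moved. The work goes in short steps, Python scripts to look and compute and a shell command to move; the robot and the scene stay as the last step left them, time stands still between calls to the robot, and variables do not carry over. Pictures are saved under pics/ and viewed, at most 10 in all, crops included, and the job is handed in when it is done.

```bash
ls; mkdir -p pics
python3 - <<'E'
from plant import bot, optics
import cv2
s=bot.get_state(); print({k:s[k] for k in ('t','tool_pos','eef_rot','grip_width')})
for n in('scene','top'):
    c=optics.capture(n); cv2.imwrite(f'pics/{n}0.png',c['frame'][:,:,::-1]); print(n,c['fx'],c['cx'],c['cy'],c['R'],c['t'])
c=optics.capture('wrist');print(c['T_tool_cam'],c['fx'])
E
```

```text
pics
{'t': 0.0, 'tool_pos': array([0.18566557, 0.64848525, 0.2446269 ]), 'eef_rot': array([ 3.10945090e+00, -4.36481924e-01, -1.00015455e-04]), 'grip_width': 0.08802390010841278}
scene 393.31686781873003 319.86699249656454 199.21460034225228 [[ 0.44995609 -0.89291493 -0.01557096]
 [-0.66770473 -0.3247877  -0.66983829]
 [ 0.59305135  0.31179462 -0.74234372]] [-0.1542665   0.45868694  0.80390181]
top 437.6123166825394 322.14382798813875 205.67097587923845 [[ 6.24682245e-04 -9.99965128e-01 -8.32776990e-03]
 [-9.98335034e-01 -1.43290086e-04 -5.76813585e-02]
 [ 5.76781538e-02  8.34993697e-03 -9.98300310e-01]] [0.11615595 0.59174951 1.17651522]
[[-9.87536757e-04 -9.65521496e-01 -2.60321467e-01  6.96387827e-02]
 [ 9.99999511e-01 -9.67693263e-04 -2.04392010e-04  6.32626690e-04]
 [-5.45664505e-05 -2.60321541e-01  9.65521979e-01 -1.38531637e-01]
 [ 0.00000000e+00  0.00000000e+00  0.00000000e+00  1.00000000e+00]] 360.2589166145841
```

View pics/top0.png

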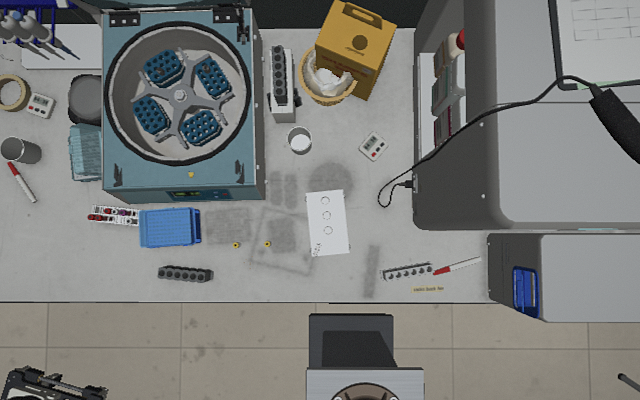

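View pics/scene0.png

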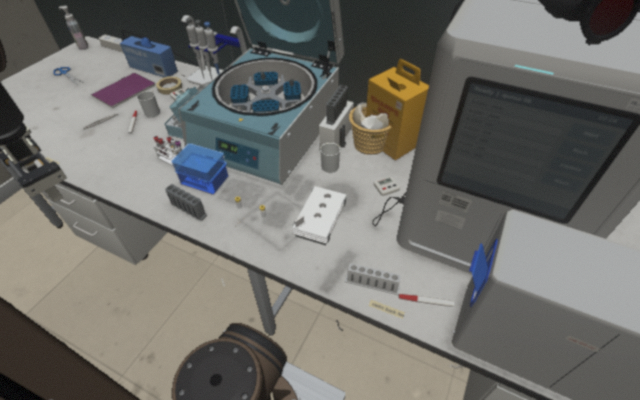

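The top view shows vial caps at about (236,245) (a, farther) and (267,244) (b). The tray runs from (306,192) to (351,253), with the tab at about (316,250) and pockets at about (328,230), (326,215) and (325,200). So tray x points roughly along world +x.

```bash
cat > h.py <<'E'
from plant import bot, optics
import cv2, numpy as np
from scipy.spatial.transform import Rotation as Ro
def cam(n):
    s=bot.get_state(); c=optics.capture(n)
    if n=='wrist':
        T=np.eye(4); T[:3,:3]=Ro.from_rotvec(s['eef_rot']).as_matrix(); T[:3,3]=s['tool_pos']
        M=T@np.array(c['T_tool_cam']); c['R']=M[:3,:3].T; c['t']=-c['R']@M[:3,3]
    c['R']=np.array(c['R']);c['t']=np.array(c['t']); return c
def ray(c,u,v,z):
    d=c['R'].T@np.array([(u-c['cx'])/c['fx'],(v-c['cy'])/c['fy'],1]); o=-c['R'].T@c['t']
    return o+d*(z-o[2])/d[2]
def proj(c,X):
    p=c['R']@np.array(X)+c['t']; return c['fx']*p[0]/p[2]+c['cx'],c['fy']*p[1]/p[2]+c['cy']
def blobs(m,amin=8):
    n,l,st,ce=cv2.connectedComponentsWithStats(m.astype(np.uint8)); return [(ce[i],st[i]) for i in range(1,n) if st[i][4]>=amin]
def inTool(d):  # world shift in tool axes
    return Ro.from_rotvec(bot.get_state()['eef_rot']).inv().apply(d)
E
python3 - <<'E'
from h import *
c=cam('top'); f=c['frame']; hsv=cv2.cvtColor(f,cv2.COLOR_RGB2HSV)
m=cv2.inRange(hsv,(18,120,100),(35,255,255)); m[:235]=0;m[255:]=0
for ce,st in blobs(m,5): print(ce,st,ray(c,*ce,.04))
w=(f.min(2)>225); w[:180]=0; w[265:]=0; w[:,:290]=0; w[:,365:]=0
b=max(blobs(w),key=lambda b:b[1][4]); print(b)
cn,_=cv2.findContours(w.astype(np.uint8),0,2); cn=max(cn,key=cv2.contourArea)
r=cv2.minAreaRect(cn); print(r)
P=[ray(c,*p,.046) for p in cv2.boxPoints(r)]; P=np.array(P); print(P, P.mean(0)); 
print([np.linalg.norm(P[i]-P[i-1]) for i in range(4)])
cv2.imwrite('pics/tr.png',cv2.resize(f[180:265,220:365,::-1],None,fx=5,fy=5,interpolation=2))
s=bot.get_state(); print(Ro.from_rotvec(s['eef_rot']).as_matrix())
E
```

```text
[266.95238095 243.76190476] [264 241   6   6  21] [0.48864231 0.26331442 0.04      ]
[235.31818182 245.        ] [233 243   6   5  22] [0.48527708 0.34777452 0.04      ]Traceback (most recent call last):
  File "<stdin>", line 6, in <module>
ValueError: max() iterable argument is empty
```

Run:
```python
from h import *
c=cam('top'); f=c['frame']; print(f[225,315],f[225,300],f[225,340])
roi=np.zeros(f.shape[:2],bool); roi[184:262,296:362]=1
th,_=cv2.threshold(f.min(2)[184:262,296:362].copy(),0,255,cv2.THRESH_OTSU); th=max(th,210); print(th)
w=(f.min(2)>th)&roi
cn,_=cv2.findContours(w.astype(np.uint8),0,2); cn=max(cn,key=cv2.contourArea)
r=cv2.minAreaRect(cn); print(r)
P=np.array([ray(c,*p,.046) for p in cv2.boxPoints(r)]); print(P, P.mean(0)); 
print([np.linalg.norm(P[i]-P[i-1]) for i in range(4)])
cv2.imwrite('pics/tr.png',cv2.resize(f[180:265,220:365,::-1],None,fx=5,fy=5,interpolation=2))
s=bot.get_state(); print(Ro.from_rotvec(s['eef_rot']).as_matrix())
```

```text
[195 199 201] [163 165 162] [198 199 203]
210Traceback (most recent call last):
  File "<stdin>", line 6, in <module>
ValueError: max() iterable argument is empty
```

Run:
```python
from h import *
c=cam('top'); f=c['frame']
roi=np.zeros(f.shape[:2],bool); roi[184:262,296:362]=1
w=(f.min(2)>184)&roi
cn,_=cv2.findContours(w.astype(np.uint8),0,2); cn=max(cn,key=cv2.contourArea)
r=cv2.minAreaRect(cn); print(r)
P=np.array([ray(c,*p,.046) for p in cv2.boxPoints(r)]); print(P, P.mean(0)); 
print([np.linalg.norm(P[i]-P[i-1]) for i in range(4)])
cv2.imwrite('pics/tr.png',cv2.resize(f[180:265,220:365,::-1],None,fx=5,fy=5,interpolation=2))
s=bot.get_state(); print(Ro.from_rotvec(s['eef_rot']).as_matrix())
```

```text
((327.11187744140625, 222.59109497070312), (63.7425422668457, 37.393585205078125), 84.14398956298828)
[[0.62448124 0.16122813 0.046     ]
 [0.63468585 0.06196203 0.046     ]
 [0.46625794 0.0451061  0.046     ]
 [0.45610512 0.14353079 0.046     ]] [0.54538254 0.10295676 0.046     ]
[np.float64(0.1693036147318406), np.float64(0.09978923477581318), np.float64(0.1692692569485426), np.float64(0.09894695849263403)]
[[ 9.61383772e-01 -2.75211256e-01 -8.11810274e-05]
 [-2.75211257e-01 -9.61383609e-01 -5.66699156e-04]
 [ 7.79158776e-05  5.67157305e-04 -9.99999836e-01]]
```

View pics/tr.png

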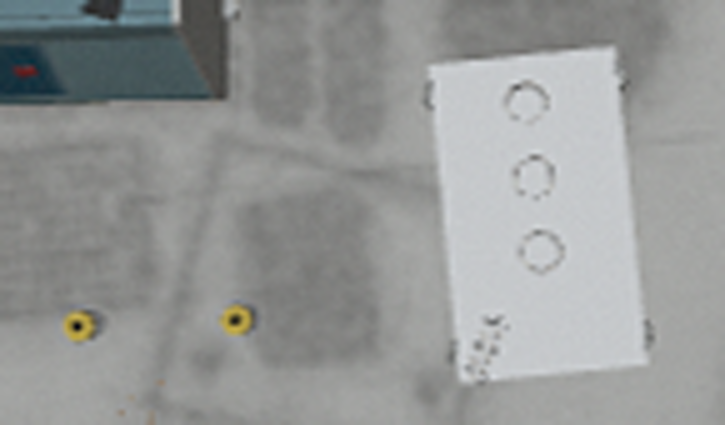

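The tray measures 169 x 99 mm, which matches. Its centre is about (0.545, 0.103) with yaw 0.10 rad. I'll move to a hover that sees both the vials and the tray.

```bash
python3 -m pendant '[[[0.236,0.191,0.025,0,0,0,-0.1],[0.236,0.191,0.025,0,0,0,-0.1],[0.236,0.191,0.025,0,0,0,-0.1],[0.236,0.191,0.025,0,0,0,-0.1],[0.236,0.191,0.025,0,0,0,-0.1],[0.236,0.191,0.025,0,0,0,-0.1]]]'
python3 -m pendant '[[[0.236,0.191,0.025,0,0,0,-0.1],[0.236,0.191,0.025,0,0,0,-0.1],[0.236,0.191,0.025,0,0,0,-0.1],[0.236,0.191,0.025,0,0,0,-0.1],[0.236,0.191,0.025,0,0,0,-0.1],[0.236,0.191,0.025,0,0,0,-0.1]]]'
python3 -m pendant '[[[0,0,0,0,0,-0.87,-0.1],[0,0,0,0,0,-0.87,-0.1],[0,0,0,0,0,-0.87,-0.1],[0,0,0,0,0,-0.87,-0.1],[0,0,0,0,0,-0.87,-0.1],[0,0,0,0,0,0,-0.1],[0,0,0,0,0,0,-0.1]]]'
python3 - <<'E'
from h import *
c=cam('wrist'); f=c['frame']; np.save('w1.npy',f); cv2.imwrite('pics/w1.png',f[:,:,::-1])
R=lambda x,y:np.array([.5454+x*np.cos(.1)-y*np.sin(.1),.103+x*np.sin(.1)+y*np.cos(.1)])
for n,p in dict(a=(.4853,.3478,.04),b=(.4886,.2633,.04),p1=(*R(-.02,0),.046),p2=(*R(.02,0),.046),tab=(*R(-.068,.0345),.076)).items(): print(n,p,proj(c,p))
print(bot.get_state()['tool_pos'])
E
```

```text
t: 0.9
tool_pos: [0.3434, 0.4236, 0.2231]
eef_rot: [-3.111, 0.436, -0.0]
wrist_force: [0.9, -0.3, -0.2]
grip_width: 0.0449
grasp_force: 0.0
t: 1.5
tool_pos: [0.5004, 0.1999, 0.2008]
eef_rot: [-3.111, 0.436, -0.001]
wrist_force: [0.9, 0.3, 0.1]
grip_width: 0.0394
grasp_force: 0.0
t: 2.2
tool_pos: [0.4995, 0.2015, 0.2006]
eef_rot: [-3.138, -0.155, -0.0]
wrist_force: [-0.5, -0.1, 0.2]
grip_width: 0.0394
grasp_force: 0.0
a (0.4853, 0.3478, 0.04) (np.float64(149.81009842445857), np.float64(190.83112714365876))
b (0.4886, 0.2633, 0.04) (np.float64(249.24316699181472), np.float64(196.4620973679205))
p1 (np.float64(0.5254999166944395), np.float64(0.10100333166706343), 0.046) (np.float64(446.78786667384264), np.float64(173.57150547281637))
p2 (np.float64(0.5653000833055605), np.float64(0.10499666833293655), 0.046) (np.float64(451.1666739617504), np.float64(123.921056268225))
tab (np.float64(0.4742954638867787), np.float64(0.1305389713701076), 0.076) (np.float64(409.9044836412224), np.float64(241.46846121238264))
[0.49954515 0.20149187 0.20061857]
```

View pics/w1.png

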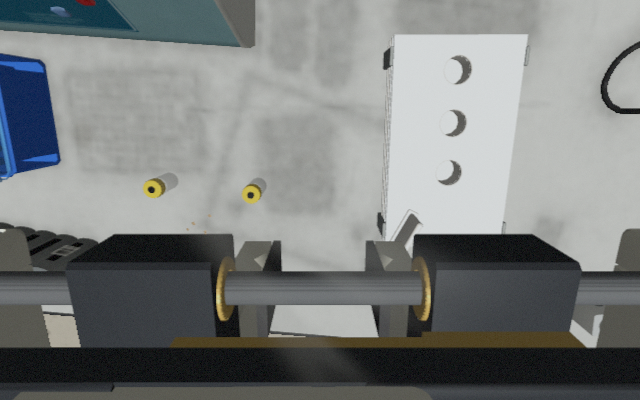

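The wrist view shows vial a at (153,189), vial b at (252,193), pockets at (448,172), (454,123) and (458,70), and the tab at about (407,232). All are within a few pixels of prediction. I'll refine the cap tops and pocket rims.

Run:
```python
from h import *
c=cam('wrist'); f=c['frame']; g=cv2.cvtColor(f,cv2.COLOR_RGB2GRAY)
for n,(u,v) in dict(a=(153,189),b=(252,193)).items():
    p=f[v-15:v+15,u-15:u+15].max(2)<90
    b=min(blobs(p,6),key=lambda b:np.hypot(*(b[0]-15))); q=b[0]+[u-15,v-15]; print(n,q,b[1][4],ray(c,*q,.04))
S=6; P=[]
for u,v in ((448,172),(454,123),(458,70)):
    r=cv2.resize(g[v-25:v+25,u-25:u+25],None,fx=S,fy=S,interpolation=cv2.INTER_CUBIC)
    h=cv2.HoughCircles(cv2.GaussianBlur(r,(9,9),0),cv2.HOUGH_GRADIENT,1,60,param1=60,param2=15,minRadius=10*S,maxRadius=16*S)
    x,y,rr=h[0][0]; q=[u-25+(x+.5)/S-.5,v-25+(y+.5)/S-.5]; X=ray(c,*q,.046); P.append(X); print(q,rr/S,X, 'r mm',rr/S/c['fx']*(c['R']@X+c['t'])[2]*1000)
d=P[2]-P[0]; print(np.linalg.norm(P[1]-P[0]),np.linalg.norm(P[2]-P[1]),np.arctan2(d[1],d[0]))
s=bot.get_state();print(s['tool_pos'],[inTool(np.append(np.array([.0,.0]),0))])
```

```text
a [150.63333333 189.36666667] 30 [0.48664982 0.34710591 0.04      ]
b [250.19230769 194.80769231] 26 [0.49015208 0.26259129 0.04      ]
[np.float32(447.5), np.float32(171.5)] 13.099999 [0.52732057 0.10077812 0.046     ] r mm 10.782094997622726
[np.float32(452.0), np.float32(122.333336)] 13.516666 [0.566641   0.10461702 0.046     ] r mm 10.739196746977548
[np.float32(456.16666), np.float32(69.5)] 14.2 [0.60591285 0.10896604 0.046     ] r mm 10.876747504789563
0.03950738215606332 0.03951192189525558 0.10380772522342263
[0.49955156 0.20148672 0.20060413] [array([0., 0., 0.])]
```

Pocket spacing (39.5 mm), rim radius (10.8 mm) and yaw (0.104) all check out. Next I grasp vial b by its top, with the tips about 21 mm above the bench.

```bash
python3 -m pendant '[[[-0.011,-0.206,0.2,0,0,0,-0.1],[-0.011,-0.206,0.2,0,0,0,-0.1],[0,0,0.2,0,0,0,-0.1],[0,0,0.2,0,0,0,-0.1],[0,0,0.2,0,0,0,-0.1],[0,0,0.07,0,0,0,-0.1],[0,0,0,0,0,0,-0.1]]]'
python3 -m pendant '[[[0,0,0,0,0,0,-1],[0,0,0,0,0,0,-1],[0,0,0,0,0,0,-1],[0,0,0,0,0,0,-1],[0,0,0,0,0,0,-1],[0,0,0,0,0,0,-1],[0,0,0,0,0,0,-1]]]'
```

```text
t: 3.0
tool_pos: [0.4894, 0.2619, 0.0388]
eef_rot: [3.135, 0.157, -0.004]
wrist_force: [-0.7, -0.5, 0.1]
grip_width: 0.0393
grasp_force: 0.0
t: 3.7
tool_pos: [0.4907, 0.2631, 0.0412]
eef_rot: [-3.137, -0.159, -0.002]
wrist_force: [-0.2, -1.0, 7.1]
grip_width: 0.0152
grasp_force: 30.0
```

```bash
python3 -m pendant '[[[0,0,-0.1,0,0,0,-1],[0,0,-0.27,0,0,0,-1],[0,0,-0.3,0,0,0,-1],[0,0,0,0,0,0,-1],[0,0,0,0,0,0,-1]]]'
python3 - <<'E'
from h import *
c=cam('wrist'); f=c['frame']; cv2.imwrite('pics/w2.png',cv2.resize(f[140:320,200:440,::-1],None,fx=3.3,fy=3.3))
s=bot.get_state(); print(s['tool_pos'],s['wrist_force'],s['grip_width'],proj(c,s['tool_pos']),proj(c,s['tool_pos']-[0,0,.04]))
E
```

```text
t: 4.2
tool_pos: [0.4904, 0.2631, 0.1421]
eef_rot: [-3.135, -0.158, -0.003]
wrist_force: [-0.3, -1.0, -1.5]
grip_width: 0.0153
grasp_force: 30.0
[0.48976362 0.26252489 0.14076648] [ 0.4071162  -0.19257659 -0.72563603] 0.01547974873426334 (np.float64(323.2919301384309), np.float64(277.21740165046594)) (np.float64(323.371320813019), np.float64(243.02081755347734))
```

View pics/w2.png

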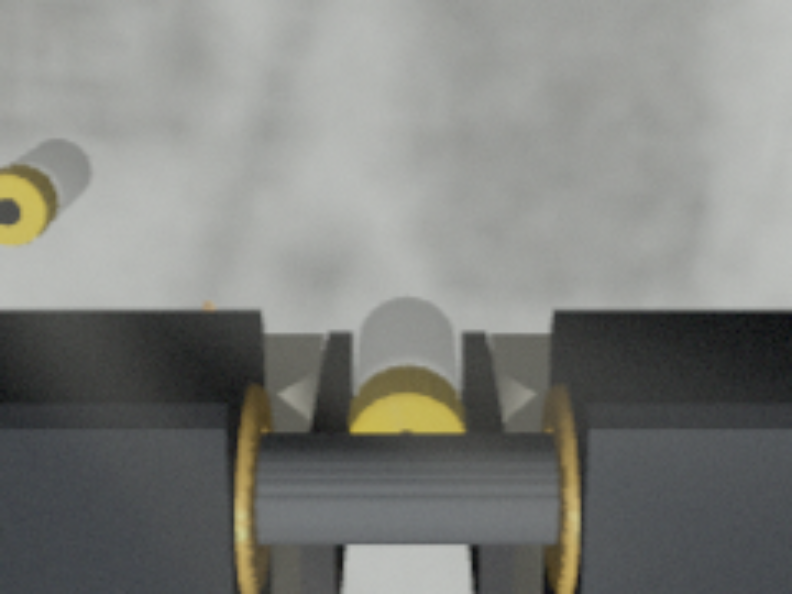

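Vial b is held upright and centred at column 323, exactly where TCP projection predicts. Carrying it over pocket 1.

```bash
python3 -m pendant '[[[0.035,0.275,0,0,0,0,-1],[0.035,0.275,0,0,0,0,-1],[0.035,0.275,0,0,0,0,-1],[0.035,0.275,0,0,0,0,-1],[0,0,0.15,0,0,0,-1],[0,0,0,0,0,0,-1],[0,0,0,0,0,0,-1]]]'
python3 - <<'E'
from h import *
X=[]
for i in range(1):
    s=bot.get_state(); X.append(s['tool_pos'])
d=np.array([.5273,.1008,.070])-X[0]; print(X,inTool(d)/.15,inTool(d))
c=cam('wrist'); f=c['frame']; cv2.imwrite('pics/w3.png',cv2.resize(f[140:320,200:440,::-1],None,fx=3.3,fy=3.3))
E
```

```text
t: 4.95
tool_pos: [0.5268, 0.1002, 0.1171]
eef_rot: [3.136, 0.158, -0.004]
wrist_force: [-0.3, -0.4, 0.4]
grip_width: 0.0152
grasp_force: 30.0
[array([0.52683708, 0.10023701, 0.11707903])] [ 0.00431535 -0.00385879  0.31384439] [ 0.0006473  -0.00057882  0.04707666]
```

View pics/w3.png

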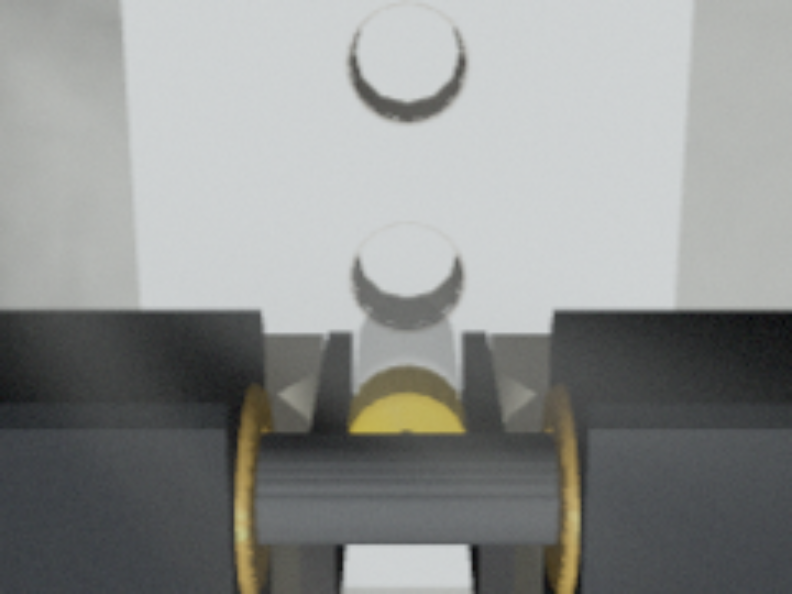

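The pocket 1 rim and the vial share column 407 in the crop, so they are aligned. Descending gently.

```bash
python3 -m pendant '[[[0.004,-0.004,0.14,0,0,0,-1],[0,0,0.06,0,0,0,-1],[0,0,0.05,0,0,0,-1],[0,0,0.04,0,0,0,-1],[0,0,0.02,0,0,0,-1],[0,0,0,0,0,0,-1]]]'
```

```text
t: 5.6
tool_pos: [0.528, 0.1013, 0.0714]
eef_rot: [3.137, 0.159, -0.001]
wrist_force: [-0.0, -0.3, -0.3]
grip_width: 0.0151
grasp_force: 30.0
```

```bash
python3 -m pendant '[[[0,0,0.012,0,0,0,-1],[0,0,0,0,0,0,-0.2],[0,0,0,0,0,0,-0.2],[0,0,0,0,0,0,-0.2],[0,0,0,0,0,0,-0.2],[0,0,-0.1,0,0,0,-0.2],[0,0,-0.2,0,0,0,-0.2],[0,0,-0.2,0,0,0,-0.2]]]'
python3 - <<'E'
from h import *
s=bot.get_state(); print(inTool(np.array([.4866,.3471,.14])-s['tool_pos'])/.15)
c=cam('wrist'); f=c['frame']; cv2.imwrite('pics/w4.png',f[100:300,100:540,::-1])
E
```

```text
t: 6.4
tool_pos: [0.5277, 0.101, 0.1453]
eef_rot: [3.137, 0.158, -0.002]
wrist_force: [0.2, 1.1, 0.7]
grip_width: 0.0348
grasp_force: 0.0
[-0.10715803 -1.66020871  0.03392522]
```

View pics/w4.png

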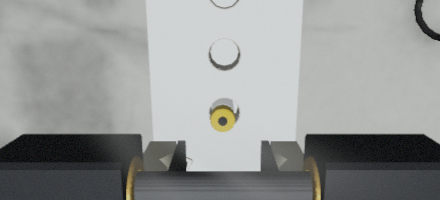

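Vial b is seated in pocket 1, with its cap at full-image pixel (322,221). The blue box left of vial a could meet the gripper body, so I'll check its position and height by colour mask while moving over.

```bash
python3 -m pendant '[[[-0.018,-0.277,0,0,0,0,-0.1],[-0.018,-0.277,0,0,0,0,-0.1],[-0.018,-0.277,0,0,0,0,-0.1],[-0.018,-0.277,0,0,0,0,-0.1],[-0.018,-0.277,0,0,0,0,-0.1],[-0.018,-0.275,0,0,0,0,-0.1],[0,0,0.034,0,0,0,-0.1],[0,0,0,0,0,0,-0.1]]]'
python3 - <<'E'
from h import *
t=cam('top'); sc=cam('scene')
top0=cv2.imread('pics/top0.png'); s0=cv2.imread('pics/scene0.png')
def corners(im,roi):
    h=cv2.cvtColor(im,cv2.COLOR_BGR2HSV); m=cv2.inRange(h,(100,140,60),(125,255,255)); k=np.zeros_like(m); y0,y1,x0,x1=roi; k[y0:y1,x0:x1]=1; m*=k
    cn,_=cv2.findContours(m,0,2); cn=max(cn,key=cv2.contourArea); return cv2.approxPolyDP(cn,3,True)[:,0]
A=corners(top0,(195,260,120,215)); B=corners(s0,(130,200,150,240)); print(A.tolist(),B.tolist())
for z in (0,.06,.1):
    print(z,[ray(t,*p,z)[:2].round(3).tolist() for p in A]); print('  sc',[ray(sc,*p,z)[:2].round(3).tolist() for p in B])
c=cam('wrist'); f=c['frame']; cv2.imwrite('pics/w5.png',f[:,:,::-1])
s=bot.get_state(); print(s['tool_pos'])
h=cv2.cvtColor(f,cv2.COLOR_RGB2HSV); m=cv2.inRange(h,(100,140,60),(125,255,255)); m[200:]=0
cn,_=cv2.findContours(m,0,2); cn=max(cn,key=cv2.contourArea); D=cv2.approxPolyDP(cn,3,True)[:,0]; print(D.tolist())
for z in (0,.06,.1): print(z,[ray(c,*p,z)[:2].round(3).tolist() for p in D])
E
```

```text
t: 7.25
tool_pos: [0.4861, 0.3479, 0.1386]
eef_rot: [3.136, 0.161, -0.002]
wrist_force: [-1.0, -0.6, 0.0]
grip_width: 0.0397
grasp_force: 0.0
[[198, 211], [146, 211], [146, 245], [199, 242], [198, 215], [195, 217]] [[225, 164], [209, 151], [204, 155], [192, 152], [181, 165], [205, 177], [198, 180], [199, 175], [178, 172], [184, 178], [182, 183], [213, 192], [212, 181], [223, 172]]
0 [[0.578, 0.461], [0.578, 0.606], [0.484, 0.603], [0.492, 0.457], [0.567, 0.461], [0.561, 0.469]]
  sc [[0.622, 0.5], [0.652, 0.59], [0.628, 0.593], [0.622, 0.64], [0.553, 0.631], [0.542, 0.522], [0.521, 0.534], [0.541, 0.545], [0.522, 0.618], [0.508, 0.581], [0.487, 0.572], [0.499, 0.457], [0.537, 0.49], [0.587, 0.482]]
0.06 [[0.575, 0.443], [0.575, 0.581], [0.486, 0.579], [0.494, 0.439], [0.565, 0.443], [0.559, 0.451]]
  sc [[0.574, 0.45], [0.602, 0.535], [0.579, 0.537], [0.574, 0.582], [0.509, 0.573], [0.499, 0.471], [0.48, 0.482], [0.498, 0.493], [0.48, 0.561], [0.468, 0.526], [0.448, 0.518], [0.459, 0.41], [0.495, 0.441], [0.541, 0.434]]
0.1 [[0.573, 0.432], [0.573, 0.564], [0.487, 0.562], [0.495, 0.4
[... 2941 characters left out ...]
64], [0.569, 0.463], [0.571, 0.461], [0.571, 0.455], [0.573, 0.454], [0.573, 0.458], [0.575, 0.452], [0.504, 0.447], [0.504, 0.449], [0.51, 0.451], [0.509, 0.456], [0.511, 0.457], [0.507, 0.464], [0.509, 0.466], [0.508, 0.481], [0.504, 0.483], [0.508, 0.49], [0.506, 0.492], [0.507, 0.5], [0.506, 0.501], [0.508, 0.502], [0.505, 0.504], [0.511, 0.501], [0.508, 0.499], [0.509, 0.501], [0.514, 0.499], [0.514, 0.508], [0.495, 0.512], [0.497, 0.5], [0.499, 0.499], [0.497, 0.499], [0.499, 0.474], [0.5, 0.484], [0.501, 0.456], [0.499, 0.467], [0.502, 0.438], [0.508, 0.427], [0.523, 0.429], [0.525, 0.425], [0.523, 0.422], [0.525, 0.421], [0.521, 0.417], [0.516, 0.426], [0.517, 0.417], [0.529, 0.416]]
```

View pics/w5.png

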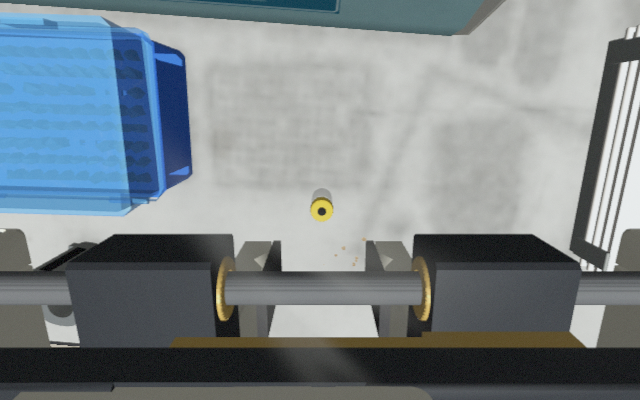

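The box is about 60 mm high with its near side at y≈0.446. That clears the gripper body, which sits at z 0.087 and reaches y 0.444. Vial a is centred at column 322, so I grasp it.

```bash
python3 -m pendant '[[[0,0,0.2,0,0,0,-0.1],[0,0,0.2,0,0,0,-0.1],[0,0,0.2,0,0,0,-0.1],[0,0,0.06,0,0,0,-0.1],[0,0,0,0,0,0,-0.5],[0,0,0,0,0,0,-1],[0,0,0,0,0,0,-1],[0,0,0,0,0,0,-1]]]'
python3 -m pendant '[[[0,0,0,0,0,0,-1],[0,0,0,0,0,0,-1],[0,0,-0.1,0,0,0,-1],[0,0,-0.3,0,0,0,-1],[0,0,-0.27,0,0,0,-1],[0,0,0,0,0,0,-1],[0,0,0,0,0,0,-1]]]'
python3 - <<'E'
from h import *
s=bot.get_state(); print(s['tool_pos'],inTool(np.array([.5666,.1046,.14])-s['tool_pos'])/.15)
E
```

```text
t: 8.2
tool_pos: [0.4876, 0.348, 0.0422]
eef_rot: [-3.136, -0.158, -0.003]
wrist_force: [-0.5, -0.2, 3.6]
grip_width: 0.0153
grasp_force: 30.0
t: 8.9
tool_pos: [0.4871, 0.3479, 0.1428]
eef_rot: [-3.135, -0.158, -0.003]
wrist_force: [-0.3, -0.1, -1.7]
grip_width: 0.0151
grasp_force: 30.0
[0.48713584 0.34794883 0.14276698] [0.36380377 1.66743953 0.0148093 ]
```

```bash
python3 -m pendant '[[[0.061,0.278,0,0,0,0,-1],[0.061,0.278,0,0,0,0,-1],[0.061,0.278,0,0,0,0,-1],[0.061,0.278,0,0,0,0,-1],[0.06,0.278,0,0,0,0,-1],[0.06,0.278,0.1,0,0,0,-1],[0,0,0.07,0,0,0,-1],[0,0,0,0,0,0,-1]]]'
python3 - <<'E'
from h import *
s=bot.get_state(); print(inTool(np.array([.5666,.1046,.071])-s['tool_pos'])/.15)
c=cam('wrist'); f=c['frame']; cv2.imwrite('pics/w6.png',cv2.resize(f[140:320,200:440,::-1],None,fx=3.3,fy=3.3))
E
```

```text
t: 9.7
tool_pos: [0.5649, 0.1021, 0.113]
eef_rot: [3.136, 0.154, -0.007]
wrist_force: [-0.2, 0.5, -0.1]
grip_width: 0.0152
grasp_force: 30.0
[ 0.01421344 -0.01605972  0.27990726]
```

View pics/w6.png

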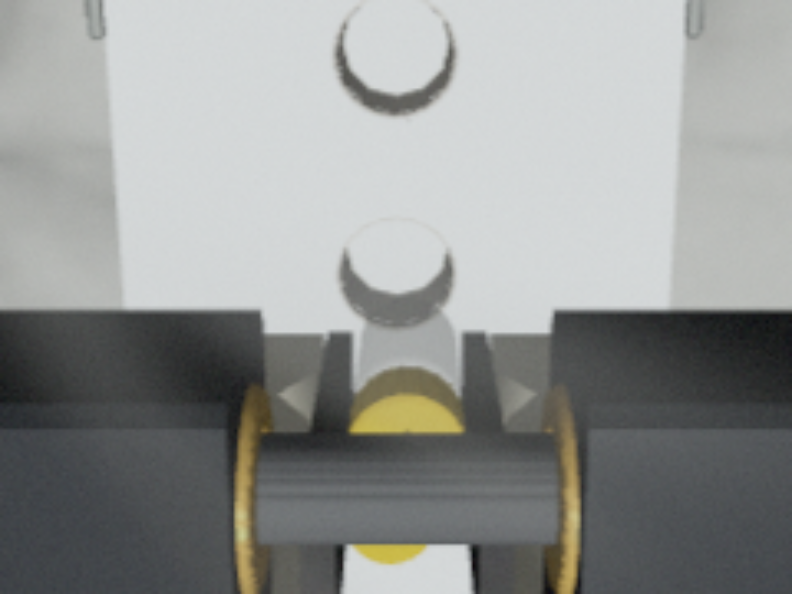

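The view shows pocket 2 about 11 crop pixels (~2 mm) left of the vial, agreeing with the computed correction. Applying it and descending.

```bash
python3 -m pendant '[[[0.014,-0.014,0.1,0,0,0,-1],[0,0,0.02,0,0,0,-1],[0,0,0,0,0,0,-1]]]'
python3 - <<'E'
from h import *
s=bot.get_state(); print(s['tool_pos'],inTool(np.array([.5667,.1046,.071])-s['tool_pos'])/.15)
E
```

```text
t: 10.05
tool_pos: [0.5678, 0.1071, 0.0974]
eef_rot: [3.137, 0.161, -0.002]
wrist_force: [-0.0, -0.1, 0.8]
grip_width: 0.0155
grasp_force: 30.0
[0.56777632 0.10705666 0.09738577] [-0.00861909  0.01547453  0.17592206]
```

```bash
python3 -m pendant '[[[0,0,0,0,0,0,-1],[0,0,0,0,0,0,-1],[0,0,0,0,0,0,-1]]]'
python3 - <<'E'
from h import *
s=bot.get_state(); print(s['tool_pos'],inTool(np.array([.5667,.1046,.071])-s['tool_pos'])/.15)
c=cam('wrist'); f=c['frame']; g=cv2.cvtColor(f,cv2.COLOR_RGB2GRAY)
P=np.array([.6059,.1090,.046]); print(proj(c,P))
S=6;u,v=map(int,proj(c,P)); r=cv2.resize(g[v-40:v+40,u-40:u+40],None,fx=S,fy=S)
h=cv2.HoughCircles(cv2.GaussianBlur(r,(9,9),0),cv2.HOUGH_GRADIENT,1,60,param1=60,param2=15,minRadius=14*S,maxRadius=24*S)
x,y,rr=h[0][0]; q=[u-40+x/S,v-40+y/S]; X=ray(c,*q,.046); print(q,rr/S,X)
d=X-[*s['tool_pos'][:2],.046]; print('pocket3 in tool mm',inTool(d)*1000)
E
```

```text
t: 10.35
tool_pos: [0.5684, 0.1065, 0.0982]
eef_rot: [-3.137, -0.159, -0.001]
wrist_force: [-0.2, 0.6, 0.3]
grip_width: 0.0148
grasp_force: 30.0
[0.56844084 0.10647878 0.09821323] [-0.01295124  0.01133773  0.18140855]
(np.float64(324.53614628090196), np.float64(168.44250264896465))
[np.float32(327.41666), np.float32(168.41667)] 19.033333 [0.60606782 0.10746987 0.046     ]
pocket3 in tool mm [3.75351526e+01 2.80773778e+00 2.66431756e-02]
```

Both cues agree: shift by about -2 mm in x and +2 mm in y.

```bash
python3 -m pendant '[[[-0.014,0.014,0,0,0,0,-1],[0,0,0,0,0,0,-1],[0,0,0,0,0,0,-1],[0,0,0,0,0,0,-1]]]'
python3 - <<'E'
from h import *
s=bot.get_state(); print(inTool(np.array([.5667,.1046,.071])-s['tool_pos'])/.15)
E
python3 -m pendant '[[[0,0,0.05,0,0,0,-1],[0,0,0.05,0,0,0,-1],[0,0,0.05,0,0,0,-1],[0,0,0.02,0,0,0,-1],[0,0,0,0,0,0,-1]]]'
```

```text
t: 10.8
tool_pos: [0.5664, 0.1038, 0.0977]
eef_rot: [-3.138, -0.158, -0.0]
wrist_force: [-0.4, 0.6, -1.1]
grip_width: 0.0154
grasp_force: 30.0
[ 0.00230212 -0.00492582  0.1779937 ]
t: 11.3
tool_pos: [0.566, 0.1037, 0.0712]
eef_rot: [3.137, 0.158, -0.002]
wrist_force: [0.7, -0.4, 0.3]
grip_width: 0.0151
grasp_force: 30.0
```

```bash
python3 -m pendant '[[[0,0,0.01,0,0,0,-1],[0,0,0,0,0,0,-0.2],[0,0,0,0,0,0,-0.2],[0,0,0,0,0,0,-0.2],[0,0,0,0,0,0,-0.2],[0,0,-0.1,0,0,0,-0.2],[0,0,-0.2,0,0,0,-0.2],[0,0,-0.3,0,0,0,-0.2]]]'
python3 -m pendant '[[[-0.28,0,0,0,0,0.9,-0.2],[-0.28,0,0,0,0,0.9,-0.2],[-0.28,0,0,0,0,0.9,-0.2],[-0.2,0,0,0,0,0.9,-0.2],[0,0,0,0,0,0.9,-0.2],[0,0,0,0,0,0.92,-0.2],[0,0,0,0,0,0,-0.3],[0,0,0,0,0,0,-0.3]]]'
python3 - <<'E'
from h import *
s=bot.get_state(); R=Ro.from_rotvec(s['eef_rot']).as_matrix(); print(s['tool_pos'],np.arctan2(R[1,0],R[0,0]),inTool(np.array([.4756,.1303,.12])-s['tool_pos'])/.15)
c=cam('wrist'); f=c['frame']; cv2.imwrite('pics/w7.png',f[:,:,::-1])
print([proj(c,(.4756,.1303,z)) for z in(.046,.076)])
h=cv2.cvtColor(f,cv2.COLOR_RGB2HSV);m=cv2.inRange(h,(18,120,100),(35,255,255));m[230:]=0
for ce,st in blobs(m,20): print(ce,st[4],ray(c,*ce,.068))
E
```

```text
t: 12.1
tool_pos: [0.5649, 0.1033, 0.1595]
eef_rot: [3.136, 0.158, -0.007]
wrist_force: [0.7, 0.1, 1.0]
grip_width: 0.0351
grasp_force: 0.0
t: 12.9
tool_pos: [0.4111, 0.1052, 0.1608]
eef_rot: [-3.088, 0.578, -0.0]
wrist_force: [-0.1, -1.0, 0.3]
grip_width: 0.0311
grasp_force: 0.0
[0.41105224 0.10518283 0.16081231] -0.36990553075942845 [ 0.34062487 -0.31159585  0.27225734]
[(np.float64(254.5433774690933), np.float64(134.44921699480892)), (np.float64(245.54098070513226), np.float64(138.1064006930133))]
[259.43533698  37.47905282] 549 [0.52620194 0.10010029 0.068     ]
```

View pics/w7.png

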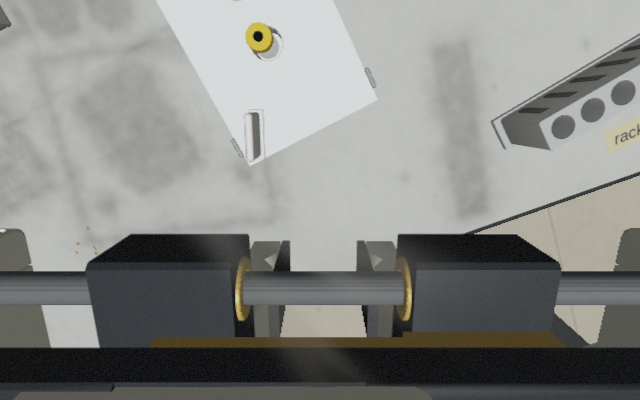

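This shows the tab as a vertical strip at columns ~245–260, rows 110–162, aligned with the tool x axis. Vial b stands in pocket 1 at (259,37). I'll check the strip numerically.

Run:
```python
from h import *
g=cv2.cvtColor(cv2.imread('pics/w7.png'),cv2.COLOR_BGR2GRAY)
for r in (105,109,112,118,126,134,142,150,156,160,163): print(r,g[r,236:270].tolist())
```

```text
105 [217, 216, 218, 217, 218, 218, 216, 216, 217, 217, 217, 217, 217, 217, 218, 217, 216, 217, 216, 217, 215, 217, 216, 217, 218, 216, 217, 216, 217, 216, 217, 218, 217, 217]
109 [216, 217, 216, 217, 216, 217, 216, 217, 218, 217, 217, 217, 207, 199, 196, 194, 193, 193, 194, 193, 192, 193, 191, 192, 192, 195, 192, 207, 217, 217, 217, 218, 216, 216]
112 [216, 217, 218, 217, 217, 217, 217, 216, 216, 217, 216, 205, 178, 171, 177, 176, 163, 156, 146, 148, 152, 181, 209, 216, 217, 213, 194, 202, 217, 216, 217, 217, 215, 217]
118 [216, 217, 217, 216, 216, 217, 216, 199, 195, 206, 213, 216, 215, 210, 203, 175, 125, 104, 104, 102, 104, 101, 101, 173, 210, 216, 205, 191, 205, 217, 218, 217, 216, 216]
126 [217, 216, 217, 217, 217, 216, 217, 218, 198, 195, 212, 216, 217, 213, 206, 184, 138, 101, 105, 104, 102, 101, 101, 147, 200, 218, 212, 189, 202, 217, 217, 217, 218, 217]
134 [217, 218, 216, 217, 217, 218, 217, 216, 198, 192, 206, 214, 217, 213, 208, 197, 160, 109, 104, 102, 102, 103, 101, 121, 192, 217, 213, 188, 201, 218, 218, 216, 217, 216]
142 [170, 206, 217, 217, 216, 216, 216, 218, 217, 198, 195, 211, 217, 216, 211, 207, 177, 129, 103, 105, 105, 100, 101, 101, 173, 209, 216, 204, 207, 216, 217, 216, 216, 217]
150 [160, 152, 173, 164, 162, 200, 216, 217, 217, 193, 180, 203, 215, 216, 213, 208, 189, 143, 104, 106, 103, 103, 102, 104, 146, 201, 217, 212, 188, 200, 217, 217, 216, 217]
156 [180, 178, 175, 162, 152, 152, 152, 149, 197, 201, 185, 197, 211, 216, 215, 209, 198, 162, 111, 107, 104, 103, 145, 193, 214, 217, 216, 210, 193, 203, 216, 207, 197, 185]
160 [172, 174, 173, 173, 172, 174, 172, 171, 171, 173, 181, 193, 201, 203, 204, 202, 190, 174, 195, 214, 216, 218, 217, 218, 209, 191, 176, 171, 168, 166, 170, 170, 168, 171]
163 [172, 167, 171, 167, 167, 168, 169, 168, 168, 169, 167, 172, 201, 217, 216, 215, 217, 217, 208, 191, 181, 176, 174, 174, 173, 172, 172, 171, 168, 166, 164, 166, 167, 170]
```

The fin top centre sits at about (248,136), 1–2 mm off prediction, and its angle is right once perspective is allowed for. Moving above the tab.

```bash
python3 -m pendant '[[[0.116,-0.1,0,0,0,0,-0.3],[0.116,-0.1,0,0,0,0,-0.3],[0.117,-0.1,0,0,0,0,-0.3],[0,0,0.2,0,0,0,-0.3],[0,0,0.1,0,0,0,-0.3],[0,0,0,0,0,0,-0.3],[0,0,0,0,0,0,-0.3],[0,0,0,0,0,0,-0.3]]]'
python3 - <<'E'
from h import *
s=bot.get_state(); R=Ro.from_rotvec(s['eef_rot']).as_matrix(); print(s['tool_pos'],np.arctan2(R[1,0],R[0,0]),inTool(np.array([.4761,.1284,.071])-s['tool_pos'])/.15)
E
```

```text
t: 13.75
tool_pos: [0.4767, 0.1283, 0.1166]
eef_rot: [-3.087, 0.58, -0.002]
wrist_force: [0.6, 0.7, -0.5]
grip_width: 0.0304
grasp_force: 0.0
[0.47670708 0.12830848 0.11659585] -0.37151600963209563 [-0.00427645  0.00120929  0.30396742]
```

```bash
python3 -m pendant '[[[-0.004,0,0.1,0,0,0,-0.3],[0,0,0.1,0,0,0,-0.3],[0,0,0.06,0,0,0,-0.3],[0,0,0.04,0,0,0,-0.4],[0,0,0,0,0,0,-0.6],[0,0,0,0,0,0,-0.75]]]'
python3 -m pendant '[[[0,0,0,0,0,0,-0.8],[0,0,0,0,0,0,-0.83],[0,0,0,0,0,0,-0.86],[0,0,0,0,0,0,-0.9],[0,0,0,0,0,0,-1],[0,0,0,0,0,0,-1],[0,0,0,0,0,0,-1],[0,0,0,0,0,0,-1]]]'
```

```text
t: 14.35
tool_pos: [0.4759, 0.1285, 0.0711]
eef_rot: [-3.087, 0.581, -0.001]
wrist_force: [-0.4, -0.2, 0.4]
grip_width: 0.0158
grasp_force: 0.0
t: 15.15
tool_pos: [0.4762, 0.1288, 0.071]
eef_rot: [-3.086, 0.581, -0.002]
wrist_force: [1.1, 3.1, 3.4]
grip_width: 0.0048
grasp_force: 30.0
```

Tab gripped (4.8 mm). Relieving the small side load, then starting the peel about the far corner.

```bash
python3 -m pendant '[[[0,-0.003,0,0,0,0,-1],[0.002,0,-0.01,0,-0.1,0,-1],[0.004,0,-0.019,0,-0.2,0,-1],[0.004,0,-0.019,0,-0.2,0,-1],[0,0,0,0,0,0,-1],[0,0,0,0,0,0,-1]]]'
python3 -m pendant '[[[0.004,0,-0.019,0,-0.2,0,-1],[0.004,0,-0.019,0,-0.2,0,-1],[0,0,0,0,0,0,-1],[0,0,0,0,0,0,-1]]]'
```

```text
t: 15.75
tool_pos: [0.4769, 0.1278, 0.0777]
eef_rot: [-3.079, 0.581, 0.068]
wrist_force: [-1.5, 1.9, 1.4]
grip_width: 0.0046
grasp_force: 30.0
t: 16.15
tool_pos: [0.4788, 0.1277, 0.0835]
eef_rot: [-3.07, 0.579, 0.121]
wrist_force: [-1.3, 1.3, 1.7]
grip_width: 0.0048
grasp_force: 30.0
```

Run:
```python
from h import *
s=bot.get_state(); print(s['tool_pos'],s['wrist_force'],s['torque'])
c=cam('top'); f=c['frame']; cv2.imwrite('pics/t8.png',f[:,:,::-1])
c=cam('wrist'); f=c['frame']
h=cv2.cvtColor(f,cv2.COLOR_RGB2HSV);m=cv2.inRange(h,(18,120,100),(35,255,255));m[230:]=0
R=Ro.from_rotvec(s['eef_rot']).as_matrix()
for ce,st in blobs(m,20):
    X=ray(c,*ce,.08); print(ce,st)
```

```text
[0.47875546 0.12766025 0.08349572] [-1.31541367  1.2761894   1.70709114] [ 0.66696953 -0.14240472  0.22689056]
[297.74362709  44.0225783 ] [ 276   20   44   48 1373]
[339.98534799 136.50915751] [ 320  117   41   40 1092]
```

```bash
cat >> h.py <<'E'
def check():
    s=bot.get_state(); c=optics.capture('wrist'); T=np.array(c['T_tool_cam']); f=c['frame']
    h=cv2.cvtColor(f,cv2.COLOR_RGB2HSV);m=cv2.inRange(h,(18,120,100),(35,255,255));m[235:]=0
    B=[(ce.round(1),st[4]) for ce,st in blobs(m,40)]
    P=[]
    for x,y in ((-20,0),(20,0)):
        d=np.array([x+68,y-34.5]); p=np.array([d@[.8893,-.4573],d@[-.4573,-.8893],3])/1000
        q=T[:3,:3].T@(p-T[:3,3]); P.append((q[:2]/q[2]*c['fx']+[c['cx'],c['cy']]).round(1))
    R=Ro.from_rotvec(s['eef_rot']).as_matrix()
    print('tool',s['tool_pos'].round(4),'tilt deg',np.degrees(np.arcsin(R[2,0])).round(2),np.degrees(np.arcsin(R[2,1])).round(2),'F',s['wrist_force'].round(1),'M',s['torque'].round(2)); print('caps seen',B,'expected',P)
E
python3 -c "
from h import *
check()"
```

```text
tool [0.4787 0.1277 0.0835] tilt deg -4.48 -0.02 F [0.5 1.9 1. ] M [ 0.63 -0.28  0.13]
caps seen [(array([297.9,  43.8]), np.int32(1379)), (array([340. , 136.3]), np.int32(1093))] expected [array([343.8, 136.7]), array([294.6,  37. ])]
```

The vial caps sit where they should in the tool frame, so the tray is following rigidly. Continuing the peel.

```bash
python3 -m pendant '[[[0.004,0,-0.019,0,-0.2,0,-1],[0.004,0,-0.019,0,-0.2,0,-1],[0.004,0,-0.019,0,-0.2,0,-1],[0.004,0,-0.019,0,-0.2,0,-1],[0.004,0,-0.019,0,-0.2,0,-1],[0.004,0,-0.019,0,-0.2,0,-1],[0,0,0,0,0,0,-1],[0,0,0,0,0,0,-1]]]'
python3 -c "
from h import *
check()
f=optics.capture('top')['frame']; cv2.imwrite('pics/t9.png',f[:,:,::-1])"
```

```text
t: 17.1
tool_pos: [0.4843, 0.1253, 0.0999]
eef_rot: [-3.042, 0.573, 0.279]
wrist_force: [-0.0, 3.1, 0.5]
grip_width: 0.0049
grasp_force: 30.0
tool [0.4843 0.1253 0.0999] tilt deg -10.47 -0.01 F [-0.   3.1  0.5] M [ 0.59 -0.55  0.2 ]
caps seen [(array([297.3,  43.7]), np.int32(1370)), (array([339.3, 136.6]), np.int32(1090))] expected [array([343.8, 136.9]), array([294.6,  37.2])]
```

```bash
python3 -m pendant '[[[-0.0018,0,-0.01,0,0,0,-1],[-0.0018,0,-0.01,0,0,0,-1],[-0.0018,0,-0.01,0,0,0,-1],[-0.0018,0,-0.01,0,0,0,-1],[-0.0018,0,-0.01,0,0,0,-1],[-0.0018,0,-0.01,0,0,0,-1],[0,0,0,0,0,0,-1]]]'
python3 -c "
from h import *
check()"
```

```text
t: 17.9
tool_pos: [0.4839, 0.1252, 0.1094]
eef_rot: [-3.042, 0.573, 0.279]
wrist_force: [0.3, 0.7, -1.9]
grip_width: 0.0045
grasp_force: 30.0
tool [0.4839 0.1252 0.1094] tilt deg -10.49 0.01 F [ 0.3  0.7 -1.9] M [-0.25 -0.61  0.02]
caps seen [(array([300.5,  34.1]), np.int32(1452)), (array([345., 134.]), np.int32(1093))] expected [array([343.8, 136.9]), array([294.6,  37.2])]
```

The caps moved downhill by 1–5 mm, which fits the vials sliding within their pocket play as the last ear let go. Continuing the lift.

```bash
python3 -m pendant '[[[-0.0024,0,-0.013,0,0,0,-1],[-0.0036,0,-0.02,0,0,0,-1],[-0.0036,0,-0.02,0,0,0,-1],[-0.0036,0,-0.02,0,0,0,-1],[-0.0036,0,-0.02,0,0,0,-1],[-0.0036,0,-0.02,0,0,0,-1],[-0.0024,0,-0.013,0,0,0,-1],[0,0,0,0,0,0,-1]]]'
python3 -c "
from h import *
check()
for n in ('top','scene'): cv2.imwrite(f'pics/{n}L.png',optics.capture(n)['frame'][:,:,::-1])"
```

```text
t: 18.75
tool_pos: [0.4842, 0.1255, 0.1287]
eef_rot: [-3.041, 0.572, 0.279]
wrist_force: [-0.4, -0.0, -1.5]
grip_width: 0.0047
grasp_force: 30.0
tool [0.4842 0.1255 0.1287] tilt deg -10.48 -0.03 F [-0.4 -0.  -1.5] M [-0.18 -0.55 -0.  ]
caps seen [(array([300.2,  40.1]), np.int32(1370)), (array([343.3, 135.3]), np.int32(1092))] expected [array([343.8, 136.9]), array([294.6,  37.2])]
```

```bash
python3 -m pendant '[[[0,0,-0.03,0,0.2,0,-1],[0,0,-0.03,0,0.2,0,-1],[0,0,-0.03,0,0.2,0,-1],[0,0,-0.03,0,0.2,0,-1],[0,0,-0.03,0,0.2,0,-1],[0,0,-0.03,0,0.2,0,-1],[0,0,-0.03,0,0.2,0,-1],[0,0,-0.03,0,0.2,0,-1]]]'
python3 -m pendant '[[[0,0,-0.03,0,0.2,0,-1],[0,0,-0.04,0,0.2,0,-1],[0,0,-0.06,0,0.1,0,-1],[0,0,-0.06,0,0,0,-1],[0,0,-0.05,0,0,0,-1],[0,0,-0.02,0,0,0,-1],[0,0,0,0,0,0,-1],[0,0,0,0,0,0,-1]]]'
python3 - <<'E'
from h import *
check()
t=cam('top'); f=t['frame']; cv2.imwrite('pics/topF.png',f[:,:,::-1])
s=cam('scene'); cv2.imwrite('pics/sceneF.png',s['frame'][:,:,::-1])
c=cam('wrist'); g=cv2.cvtColor(c['frame'],cv2.COLOR_RGB2GRAY); cv2.imwrite('pics/wF.png',c['frame'][:,:,::-1])
# pocket rims p1,p2 hidden by vials; deck edge lines in the wrist view
T=np.array(c['T_tool_cam'])
for n,(x,y,z) in dict(p3=(60,0,22),c_nn=(-85,-50,22),c_pp=(85,50,22),c_np=(-85,50,22)).items():
    d=np.array([x+68,y-34.5]); p=np.array([d@[.8893,-.4573],d@[-.4573,-.8893],47-z])/1000; q=T[:3,:3].T@(p-T[:3,3]); print(n,(q[:2]/q[2]*c['fx']+[c['cx'],c['cy']]).round(1))
E
```

```text
t: 19.7
tool_pos: [0.488, 0.1239, 0.1645]
eef_rot: [-3.079, 0.58, 0.065]
wrist_force: [-0.3, -1.3, -1.7]
grip_width: 0.0048
grasp_force: 30.0
t: 20.5
tool_pos: [0.4884, 0.1236, 0.2028]
eef_rot: [3.087, -0.582, -0.001]
wrist_force: [0.1, -0.3, -2.3]
grip_width: 0.0052
grasp_force: 30.0
tool [0.4884 0.1236 0.2028] tilt deg -0.02 0.01 F [ 0.1 -0.3 -2.3] M [0.02 0.08 0.  ]
caps seen [(array([300.2,  40. ]), np.int32(1363)), (array([343.3, 135.3]), np.int32(1089))] expected [array([343.8, 136.6]), array([294.6,  36.9])]
p3 [250.6 -50.5]
c_nn [497.4 207.8]
c_pp [109.3 -48.5]
c_np [309.9 295.2]
```

Run:
```python
from h import *
c=optics.capture('wrist'); f=c['frame']; T=np.array(c['T_tool_cam']); g=cv2.GaussianBlur(cv2.cvtColor(f,cv2.COLOR_RGB2GRAY),(3,3),0).astype(int)
def pr(x,y,z,pitch=0,roll=0):
    d=np.array([x+68,y-34.5]); p=np.array([d@[.8893,-.4573],d@[-.4573,-.8893],47-z])/1000
    p=Ro.from_euler('yx',[-pitch,roll],degrees=True).apply(p)   # pitch>0 = far corner droops
    q=T[:3,:3].T@(p-T[:3,3]); return q[:2]/q[2]*c['fx']+[c['cx'],c['cy']]
def col(a,b,row): a,b=pr(*a),pr(*b); return 0
for row in (10,40,80,120,160):
    r=g[row]; gr=np.abs(np.diff(r)); E=[int(i) for i in np.where(gr>12)[0]]
    out=[]
    for pi,ro in ((0,0),(3,0),(0,3)):
        o=[]
        for A,B in (((-85,50,22),(60,50,22)),((-85,-50,22),(60,-50,22)),((-85,-50,22),(-85,50,22))):
            a,b=pr(*A,pi,ro),pr(*B,pi,ro); o.append(round(float(a[0]+(b[0]-a[0])*(row-a[1])/(b[1]-a[1])),1))
        out.append(o)
    print(row,out,E)
```

```text
10 [[143.5, 417.4, 922.0], [146.2, 410.8, 914.4], [137.3, 412.4, 887.0]] [57, 58, 59, 144, 145, 615, 616, 617]
40 [[161.0, 429.6, 857.6], [163.2, 423.6, 851.6], [155.1, 424.4, 826.1]] [74, 75, 76, 161, 162, 276, 277, 290, 291, 292, 293, 305, 306, 307, 308, 319, 320, 321, 322, 323, 324]
80 [[184.3, 445.8, 771.7], [185.9, 440.6, 767.8], [179.0, 440.3, 744.9]] [96, 97, 98, 185, 186]
120 [[207.7, 461.9, 685.8], [208.5, 457.7, 684.0], [202.8, 456.3, 663.7]] [111, 112, 208, 326, 327, 328, 355, 356, 357, 359, 360, 361, 362, 628, 629, 630, 633, 637]
160 [[231.0, 478.1, 600.0], [231.2, 474.7, 600.2], [226.6, 472.2, 582.4]] [25, 26, 27, 231, 232, 477, 478, 556, 557, 558, 559, 561, 562, 565, 566, 567, 626, 627, 628, 636, 637, 638]
```

The edges match a level tray within about 1°. The caps are stable in the tool frame, and the tray is 13 cm above its nest, with a wrist load close to the weight of the tray and vials. Handing in.

```bash
python3 -m pendant '[[[0,0,0,0,0,0,-1],[0,0,0,0,0,0,-1],[0,0,0,0,0,0,-1]]]'; python3 -c "
from plant import bot
print(bot.close_job())"
```

```text
t: 21.05
tool_pos: [0.4885, 0.1237, 0.203]
eef_rot: [3.087, -0.581, -0.0]
wrist_force: [-0.5, 0.4, -1.5]
grip_width: 0.0048
grasp_force: 30.0
the job is handed in; nothing more can be done
None
```

I handed the job in at 21 s: vial b went into pocket 1, then vial a into pocket 2; the tray was peeled off by its tab and is held level and still about 13 cm above its place; I did not check in a picture that the stack stayed put, but the wrist forces gave no sign of it lifting.

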